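# Close the lock case and hold the thumb-turn on its D spindle

## Robot

A 7-joint arm with a two-finger parallel gripper is mounted at the origin on the work surface. World frame = base frame: x ahead of the robot, y to its left, z up, the work surface at z = 0. Lengths are in mm, angles in rad, forces in N, time in s.
With the tool pointing down it reaches from about 400 to 925 mm from the base axis. Payload 4.1 kg.
Tool frame: the origin (TCP) lies on the front face of the gripper's body, between the roots of the fingers; the fingertips stand 73 mm ahead of it and the grasp point (between the pads) lies 54 mm ahead of it; z points along the fingers, y is the line along which they close (so a half turn about z gives the same grasp; the last joint's range is limited). The gripper opens to 85 mm and grips with 20 to 120 N. Pads are 22 mm wide; open, the fingers measure 114 mm over their backs; the gripper's body (76 mm by 85 mm) begins 54 mm behind the grasp point. The pads swing forward as they close: fully open they stand 13 mm farther back than shut.
Start: joints at [1.08, 0.398, 0.045, 1.537, -0.019, 1.207, -0.051], TCP at [248.24, -600.757, 303.947] pointing down, gripper open.
Joint ranges: [-2.82, 2.82], [-0.49, 2.23], [-1.37, 1.46], [0, 2.46], [-1.36, 4.5], [0.23, 2], [-2.94, 2.94]. Speed limits (rad/s): [2.57, 2.57, 3.14, 3.14, 3.14, 3.14, 3.14].

## Interface

Orientations are given as a unit quaternion [x, y, z, w].
In Python, from plant import * gives the robot as it stands.
- The arm moves only by the shell command python3 -m creep 'ROWS' [FORCE]. ROWS is JSON, a list of rows, each a list of 3 entries, a list of its own where there are three numbers: the shift along the tool's x, y, z in units of 0.75 m (1.0 is 0.75 m), then the turn, a rotation vector about the tool's x, y, z in units of 90 degrees (1.0 is 90 degrees), then the gripper's target within -1 to 1 (fully open at 1, half-way at 0, shut at -1). In form: [[[x, y, z], [ax, ay, az], grip], ...]. A call has exactly 10 rows; each row is the pose to reach, as a shift and turn from the pose commanded when the call began, along the tool's axes at that moment; what a row does not reach only later rows make up. A row lasts 1/8 s, in which the tool goes at most 62.5 mm and 10.7 degrees, less where a joint would pass 70% of its speed; a pose out of reach is approached as far as the arm can. A call with a number of a shift or a turn outside -1 to 1 is refused whole. A call with a gripper value outside its range is refused whole. The fingers move at their own pace and stop on an object; FORCE is the grip in N (left out, the last holds). Time passes only in rows, so rows that repeat a pose let the fingers close, or fill a call up. It gives the time, the measured TCP pose, the force, the opening and the grip force at its end, in the units of the state.
- read_state(): the state, without advancing time (a new reading comes with each control period).
- capture(name): name is "scene" or "top" or "wrist"; returns (picture, depth): 420x560x3 uint8, blue, green, red; 420x560 float32, mm along the optical axis (not along the pixel's ray), 0 where there is no reading.
- camera_params(name): a dict with "fx", "fy", "cx", "cy" (pixels), "k1" (the pictures are not rectified: a ray, as slopes to the right and down, at radius r is drawn at 1 + k1 r^2 times it, then the intrinsics apply), "origin" and "orientation" of the camera in the world. Camera axes: x right, y up, looking along -z (the intrinsics and any distortion apply to the point x, -y, -z); pixel columns grow to the right and rows downward; lengths in mm; the calibration is good to about 2 mm. A picture is of the moment at which its call begins: read the wrist's pose just before it. camera_params takes no time and is no camera call; for the wrist camera it gives the pose at the moment of the call.
- finish_job(): hands the job in; it is judged then, once.
The state is a dict: "t": time; "joints": joint angles; "qvel": joint speeds; "effort": joint torques, N m; "eef_pos": TCP position; "eef_rot": TCP orientation; "force": force on the tool from outside, world axes, zero at the start; "ft_torque": the same for the moment, N m; "finger_gap": finger opening in mm; "grip_force": force on a finger pad.
Only numpy, scipy, OpenCV 4.12 (cv2) and the standard library are available. Lean on these libraries where they do the work, as an engineer would, in place of code of your own. Each camera call takes 0.05 s, during which the arm holds its last target. There are 200 camera calls.

## Task

On the locksmith's bench, first press the raised free end of the lock case's grey cover down until the cover is seated level on the case. Then pick up the pointed aluminium thumb-turn knob, turn it so that its point faces the way the spindle's flat faces, push it onto the D-shaped spindle and press it fully home against the sprung collar. Finish while still holding the knob pressed down, not letting go, and leave everything else on the bench where it is.

Things in the scene. Friction and masses are not known exactly. Their poses are not given: they have to be found in the camera images.
- case: Steel lock case, open box 140 (x) x 96 (y) x 36 mm high, fixed on the bench between two wooden cleats (50 mm long, out to y = +-73 mm, 20 mm high). Origin: centre of its underside, on the bench. The grey cover is hinged at its +x end; the spindle stands on its vertical centre line.
- cover (a joint): Tilt of the case's grey steel cover (148 x 104 mm plate, 44 mm square opening round the spindle), rad. Hinge line along y at x = +74 mm, 42 mm up in the case's frame. 0: seated level, top face 42 mm above the bench (hard stop); positive: its free (-x) end stands up. Stays where left; stiff: 5 to 6 N at the free end moves it down.
- cover_press (a point): Where to press the cover: on its top face, on the middle line, 14 mm in from the free edge, 134 mm from the hinge line. x: along the cover towards the hinge, z: its upward normal. With the cover seated it is at x = -60 mm, height 42 mm in the case's frame.
- spindle_tip (a point): Top end, on the axis, of the upright brass D-shaped spindle: 14 mm diameter, a flat 2.5 mm from the axis, top edge chamfered 1.5 mm. x axis: horizontal, points straight out of the flat. The tip is 66 mm above the bench, 24 mm above the seated cover. It turns only against stiff friction (0.4 N m).
- collar (a joint): How far the sprung steel collar is pressed down, m: 0 up, 0.006 fully down (hard stop). It is 32 mm in diameter, round the spindle, top face 51 mm above the bench when up, 45 mm when down. 3 N start it moving, 10 N hold it fully down; it springs back when let go.
- knob_center (a point): Centre of the loose aluminium thumb-turn knob (120 g), on its bore axis, half-way up its 48 mm height. It stands upright on the bench, bore underneath. From above: 24 mm thick (y), parallel sides from x = -6 to +20 mm, rounded tail to x = -18, tapered point to x = +36 with a dark index line on top. On the spindle with the collar fully down this point is 69 mm above the bench.
- knob_foot (a point): Centre of the mouth of the D bore in the knob's underside, 24 mm below knob_center. Bore: 15.6 mm diameter, 24 mm deep, flat wall 3.3 mm from the axis on the +x (pointed) side. It fits when the knob's x axis points as the spindle tip's x axis, within about 7 degrees and 1 mm. Fully home it is 45 mm above the bench, 21 mm below the tip.
- knob_point (a point): Middle of the knob's pointed end face, half-way up, 36 mm from the bore axis.
- padlock: Brass padlock standing upright, 22 x 45 x 70 mm. Bystander. Origin: centre of its underside.
- lock_cylinder: Lying brass lock cylinder, 66 mm long, 28 mm wide, 33 mm high. Bystander. Origin: centre of its underside.
- round_knob: Round steel door knob on a round foot, 52 mm diameter, 50 mm high, no pointed end. Bystander, not the knob to fit. Origin: centre of its underside.
- screwdriver: Screwdriver with black handle, 190 mm long, lying. Bystander. Origin: middle of its underside.
- mug: White mug, 80 mm diameter, 95 mm high. Bystander. Origin: centre of its underside.
- pin_jar: Small glass jar with dark cap, 48 mm diameter, 60 mm high. Bystander. Origin: centre of its underside.
- pin_tray: Black divided tray, 220 x 160 x 28 mm. Bystander. Origin: centre of its underside.
Mind the look-alikes: they are no part of the job. Of the things that look like the part that bears knob_center, the smallest one is meant.

How it is judged (in metres and radians):
On the way, in this order (a step that is already met when the one before it is completed fails the run):
1. the cover is pressed down level while the knob is not yet on the spindle (value of joint cover below 0.02 rad and horizontal distance between knob_foot and spindle_tip above 0.05 m), for 0.2 s.
2. the knob has slid onto the spindle, flat to flat, with the cover still level (value of joint cover below 0.02 rad and z of knob_foot in the frame of spindle_tip below -0.012 m and horizontal distance between knob_foot and spindle_tip below 0.003 m and angle between knob_center's own z axis and vertical below 0.12 rad and x of knob_point in the frame of spindle_tip above 0.03 m), for 0.1 s.
At the end, for the whole second after the job is handed in: Cover within 0.02 rad of level; knob on the spindle flat to flat (within 3 mm of its axis, tilt under 0.12 rad), its foot 42 to 49 mm above the bench, the collar pressed down over 4 of its 6 mm; knob at rest, the fingers still holding or pressing it with over 3 N (all of step 2 and value of joint collar above 0.004 m and contact force between knob and the fingers above 3 N and height (world z) of knob_foot between 0.042 and 0.049 m and linear speed of knob below 0.02 m/s); the arm keeps its last pose, push and grip.
It fails at once if another thing on the bench is moved more than 30 mm (distance of any of padlock, lock_cylinder, round_knob, screwdriver, mug, pin_jar, pin_tray from where it was at the start of the episode above 0.03 m).
It also fails if it takes over 48 s, if anything falls off the work surface, if the arm or the gripper's body presses on something with over 40 N, if the wrist force passes 120 N, or if a joint passes its speed limit or range.

## Working session

There is one attempt and no reset: what is moved stays moved. The work goes in short steps, Python scripts to look and compute and a shell command to move; the robot and the scene stay as the last step left them, time stands still between calls to the robot, and variables do not carry over. Pictures are saved under pics/ and viewed, at most 10 in all, crops included, and the job is handed in when it is done.

```bash
ls; mkdir -p pics; cat > h.py <<'E'
from plant import *
import numpy as np, cv2
from scipy.spatial.transform import Rotation as R
def pt(c,d,u,v,z=None):
    # pixel -> world via depth image d, or on plane height z
    s=cv2.undistortPointsIter if 0 else None
    x=(u-c["cx"])/c["fx"]; y=(v-c["cy"])/c["fy"]; a,b=x,y
    for _ in range(20):
        f=1+c["k1"]*(a*a+b*b); a,b=x/f,y/f
    ray=R.from_quat(c["orientation"]).apply([a,-b,-1]); o=np.array(c["origin"])
    t=d[int(round(v)),int(round(u))] if z is None else (z-o[2])/ray[2]
    return o+t*ray
def totool(p):
    "world point -> tool-frame mm, now"
    s=read_state(); return R.from_quat(s["eef_rot"]).inv().apply(np.array(p)-s["eef_pos"])
E
python3 - <<'E'
from h import *
for n in ("top","scene"):
    p,d=capture(n); cv2.imwrite(f"pics/{n}1.png",p); np.save(f"{n}1.npy",d)
    print(n,camera_params(n))
print(read_state())
E
```

```text
pics
top {'fx': 426.9595070410464, 'fy': 426.9595070410464, 'cx': 282.4535563699414, 'cy': 213.58113484975524, 'k1': -0.051981455666993755, 'origin': array([ 395.45164097,  -39.36719703, 1324.95971977]), 'orientation': array([-0.05090683,  0.0473846 ,  0.70649518, -0.70429238])}
scene {'fx': 531.4927837802003, 'fy': 531.4927837802003, 'cx': 272.61147587678806, 'cy': 207.89853421376318, 'k1': -0.08370443872283818, 'origin': array([1435.9254323 , -187.99343161, 1345.95132988]), 'orientation': array([0.23556212, 0.19444015, 0.60618329, 0.73433326])}
{'t': 0.1, 'joints': array([ 1.08001553,  0.39912631,  0.04503043,  1.53776045, -0.01865434,
        1.20690816, -0.05070162]), 'qvel': array([ 0.00129839, -0.0009909 , -0.00167999, -0.00289569, -0.00120416,
        0.00045063,  0.00062941]), 'effort': array([ 4.32714834e-03, -4.76260865e+01,  1.37062255e+00, -2.54948813e+01,
        1.20071654e-02,  4.96393593e-03,  7.40121180e-06]), 'eef_pos': array([ 248.0459358 , -600.32780556,  302.95891413]), 'eef_rot': array([ 9.80861512e-01,  1.94704648e-01, -2.53041671e-04, -8.54399814e-04]), 'force': array([-0.04618814, -0.60872088,  0.53766722]), 'ft_torque': array([-0.04350975, -0.03255196,  0.05566432]), 'grip_force': 0.0, 'finger_gap': 85.57442243634539}
```

View pics/top1.png

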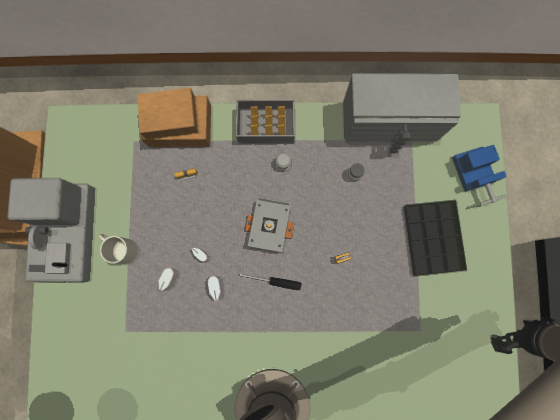

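View pics/scene1.png

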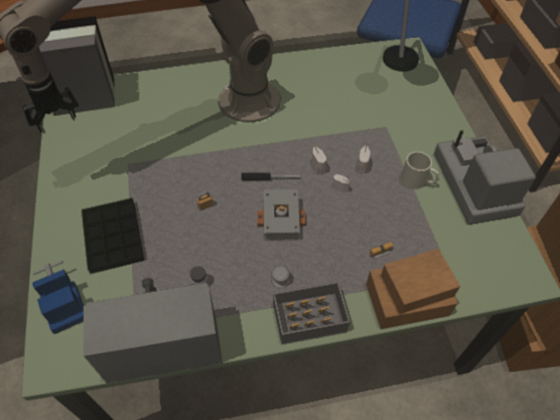

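Top view: the case is at (268,226). There are three pointed knobs, at (200,255), (166,279) and (214,288). (200,255) looks clearly smallest, so it fits the description; I'll confirm with an enlarged crop.

```bash
python3 - <<'E'
from h import *
p=cv2.imread("pics/top1.png"); d=np.load("top1.npy"); c=camera_params("top")
k=cv2.resize(p[190:310,150:310],None,fx=5,fy=5,interpolation=cv2.INTER_CUBIC); cv2.imwrite("pics/crop1.png",k)
for u,v in [(200,255),(166,279),(214,288),(268,226),(257,205),(285,206),(251,248),(279,249),(210,200)]: print(u,v,pt(c,d,u,v).round())
E
```

```text
200 255 [450. 213.  52.]
166 279 [379. 310.  61.]
214 288 [353. 168.  60.]
268 226 [534.  10.  69.]
257 205 [601.  44.  48.]
285 206 [598. -41.  43.]
251 248 [474.  65.  -0.]
279 249 [467. -23.  60.]
210 200 [625. 196.  -2.]
```

View pics/crop1.png

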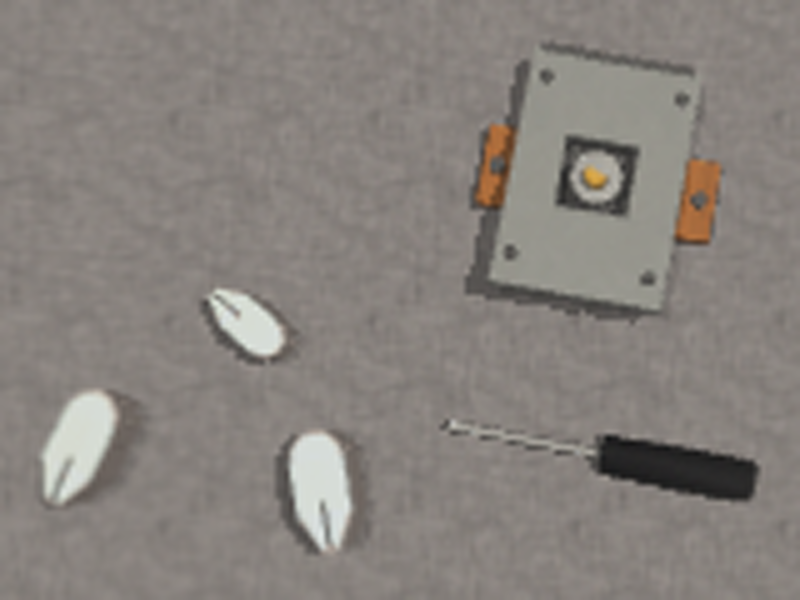

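The crop confirms it: the knob at crop (247,324), with its point at the upper left (212,294), is the smallest of the three. The cover's near (-x) end is raised. Next I'll compute the targets.

```bash
python3 - <<'E'
from h import *
d=np.load("top1.npy"); c=camera_params("top")
g=lambda x,y,z=None: pt(c,d,150+(x-2)/5,190+(y-2)/5,z)
# cover plane fit from inner samples
S=np.array([g(x,y) for x,y in [(560,90),(670,105),(525,240),(640,270),(540,190),(650,200),(590,250),(600,100),(580,275)]])
print(S.round())
A=np.c_[S[:,:2],np.ones(len(S))]; co=np.linalg.lstsq(A,S[:,2],rcond=None)[0]; print("plane",co,"tilt",np.hypot(*co[:2]), "downhill dir",np.degrees(np.arctan2(-co[1],-co[0])))
h=[g(540,46,42),g(697,70,42)]; f=[g(490,283,65),g(660,312,65)]
hm=np.mean(h,0);fm=np.mean(f,0);ax=(hm-fm)[:2];ax/=np.linalg.norm(ax);print("hinge",hm,"free",fm,"axis deg",np.degrees(np.arctan2(ax[1],ax[0])))
press=fm[:2]+14*ax; print("press",press, "height", co@[*press,1])
print("tip",g(594,176,66),g(594,176))
kt=g(215,293,48);kb=g(274,352,48);ka=(kt-kb)[:2];print("knob point",kt,"tail",kb,"len",np.linalg.norm(ka),"ang",np.degrees(np.arctan2(ka[1],ka[0])))
print("bore",kb[:2]+ka/np.linalg.norm(ka)*18)
s=read_state();print("x ang",np.degrees(R.from_quat(s["eef_rot"]).apply([1,0,0])))
print("tool press",totool([*press,0]))
cw=camera_params("wrist");print(totool(cw["origin"]),(R.from_quat(s["eef_rot"]).inv()*R.from_quat(cw["orientation"])).as_matrix().round(2),cw["fx"])
E
```

```text
[[593.  30.  45.]
 [583. -37.  48.]
 [501.  50.  53.]
 [483. -19.  53.]
 [531.  41.  55.]
 [526. -25.  48.]
 [495.  11.  57.]
 [588.   6.  40.]
 [480.  17.  56.]]
plane [-1.06028397e-01  2.47439005e-02  1.06750874e+02] tilt 0.1088773694434043 downhill dir -13.136042085975056
hinge [613.3086346   -5.36917384  42.        ] free [466.35852036  19.66224611  65.        ] axis deg -9.6669539588701
press [480.15972713  17.31135442] height 56.268657947970624
tip [538.27535563   8.46930698  66.        ] [538.14200643   8.42464382  67.17544392]
knob point [470.43032033 236.36850138  48.        ] tail [435.18906591 200.10093758  48.        ] len 50.56957778513963 ang 45.82226444703861
bore [447.73302232 213.01020392]
x ang [ 5.29516176e+01  2.18845254e+01 -9.37854231e-03]
tool press [ 450.47614569 -481.61404787  303.74034762]
[ 80.91715575   0.72999551 -69.73000638] [[ 0.    0.95  0.31]
 [ 1.   -0.    0.  ]
 [ 0.    0.31 -0.95]] 364.6886019596446
```

```bash
python3 -m creep '[[[0.6,-0.642,0],[0,0,0],-1],[[0.6,-0.642,0],[0,0,0],-1],[[0.6,-0.642,0],[0,0,0],-1],[[0.6,-0.642,0],[0,0,0],-1],[[0.6,-0.642,0],[0,0,0],-1],[[0.6,-0.642,0],[0,0,0],-1],[[0.6,-0.642,0],[0,0,0],-1],[[0.6,-0.642,0],[0,0,0],-1],[[0.6,-0.642,0],[0,0,0],-1],[[0.6,-0.642,0],[0,0,0],-1]]' 20
python3 - <<'E'
from h import *
print(totool([479.5,18,60]), R.from_quat(read_state()["eef_rot"]).as_matrix().round(3))
E
```

```text
t: 1.35
eef_pos: [468.4, -14.0, 303.8]
eef_rot: [0.981, 0.195, 0.0, 0.0]
force: [1.3, -0.4, 0.3]
finger_gap: -0.1
grip_force: 0.0
[ 22.43588184 -25.48220135 243.81585458] [[ 0.924  0.382  0.   ]
 [ 0.382 -0.924 -0.001]
 [ 0.     0.001 -1.   ]]
```

```bash
python3 -m creep '[[[0.03,-0.033,0.05],[0,0,0],-1],[[0.03,-0.033,0.1],[0,0,0],-1],[[0.03,-0.033,0.13],[0,0,0],-1],[[0.03,-0.033,0.13],[0,0,0],-1],[[0.03,-0.033,0.13],[0,0,0],-1],[[0.03,-0.033,0.13],[0,0,0],-1],[[0.03,-0.033,0.13],[0,0,0],-1],[[0.03,-0.033,0.13],[0,0,0],-1],[[0.03,-0.033,0.13],[0,0,0],-1],[[0.03,-0.033,0.13],[0,0,0],-1]]'
python3 - <<'E'
from h import *
print(totool([479.5,18,60]))
c=camera_params("wrist")
p,d=capture("wrist"); cv2.imwrite("pics/w1.png",p); np.save("w1.npy",d)
import pickle; pickle.dump(c,open("w1.pkl","wb"))
E
```

```text
t: 2.6
eef_pos: [479.6, 15.7, 206.4]
eef_rot: [0.981, 0.195, -0.0, 0.0]
force: [-0.0, 1.3, -0.0]
finger_gap: -0.2
grip_force: 0.0
[  0.81596216  -2.17408815 146.39649325]
```

View pics/w1.png

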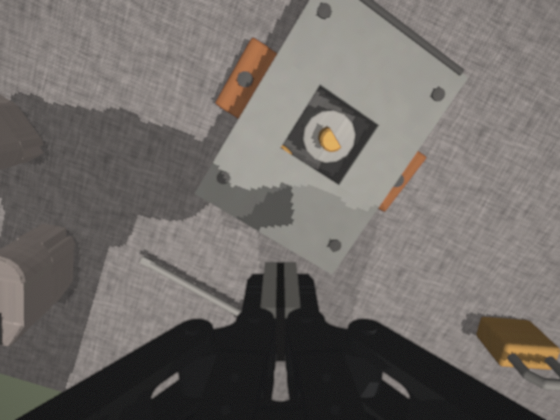

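Wrist view: the D spindle is at (330,138) in the cover's opening, with the free edge of the cover running (200,195)-(335,272). I'll enlarge the spindle.

```bash
python3 - <<'E'
from h import *
p=cv2.imread("pics/w1.png")
cv2.imwrite("pics/w1c.png",cv2.resize(p[110:165,295:368],None,fx=10,fy=10,interpolation=cv2.INTER_CUBIC))
E
```

```text
(no output)
```

View pics/w1c.png

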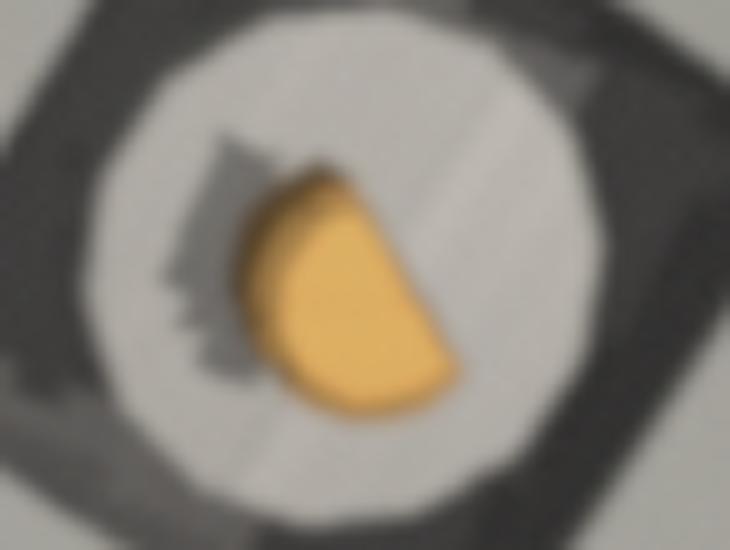

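The flat's edge runs from crop (342,178) to (460,365) and faces up and to the right. The collar is centred near (344,267).

```bash
python3 - <<'E'
from h import *
import pickle
c=pickle.load(open("w1.pkl","rb")); d=np.load("w1.npy")
g=lambda x,y,z=None: pt(c,d,295+(x-4.5)/10,110+(y-4.5)/10,z)
# collar rim at z=51
rim=np.array([g(*q,51)[:2] for q in [(82,270),(605,250),(370,10),(320,525),(160,85),(560,110),(165,460),(520,460)]])
A=np.c_[2*rim,np.ones(8)];s=np.linalg.lstsq(A,(rim**2).sum(1),rcond=None)[0];print("collar",s[:2],np.sqrt(s[2]+s[:2]@s[:2]))
a,b=g(342,178,66)[:2],g(460,365,66)[:2]
e=b-a;L=np.linalg.norm(e);e/=L;n=np.array([-e[1],e[0]]);
out=g(480,230,66)[:2]-(a+b)/2
if n@out<0:n=-n
print("chord",L,"flat dir deg",np.degrees(np.arctan2(n[1],n[0])),"axis",(a+b)/2-2.5*n)
al=np.degrees(np.arctan2(*(lambda v:(v[1],v[0]))((pt(c,d,326.5-3,0,42)-pt(c,d,0,0,42))[:2])));
i,j=pt(c,d,465,72,42),pt(c,d,360,0,42);print("hinge edge normal",np.degrees(np.arctan2((j-i)[1],(j-i)[0]))-90)
st=read_state();cc=camera_params("wrist")
print(pt(c,d,200,195,63),pt(c,d,335,272,63),"tip",st["eef_pos"])
print([ (q,pt(c,d,*q).round()) for q in [(250,195),(300,240),(330,220),(380,60)]])
E
```

```text
collar [539.22321308   7.22157039] 15.860916760442764
chord 12.785214783282333 flat dir deg -33.11510621785615 axis [539.41720571   8.18432338]
hinge edge normal -7.7934192581948025
[478.21931536  67.06929957  63.        ] [462.12987997 -31.1837682   63.        ] tip [479.57861807  15.70810477 206.39615448]
[((250, 195), array([488.,  39.,  57.])), ((300, 240), array([472.,  -2.,  58.])), ((330, 220), array([492., -15.,  56.])), ((380, 60), array([591.,  -3.,  45.]))]
```

```bash
python3 -m creep '[[[0.001,-0.003,0.05],[0,0,0],-1],[[0.001,-0.003,0.085],[0,0,0],-1],[[0.001,-0.003,0.095],[0,0,0],-1],[[0.001,-0.003,0.1],[0,0,0],-1],[[0.001,-0.003,0.105],[0,0,0],-1],[[0.001,-0.003,0.11],[0,0,0],-1],[[0.001,-0.003,0.114],[0,0,0],-1],[[0.001,-0.003,0.118],[0,0,0],-1],[[0.001,-0.003,0.12],[0,0,0],-1],[[0.001,-0.003,0.12],[0,0,0],-1]]'
```

```text
t: 3.9
eef_pos: [480.0, 17.9, 116.2]
eef_rot: [0.981, 0.195, 0.001, 0.0]
force: [0.2, -0.8, 0.0]
finger_gap: 0.1
grip_force: 0.0
```

```bash
python3 -m creep '[[[0,0,0.002],[0,0,0],-1],[[0,0,0.003],[0,0,0],-1],[[0,0,0.004],[0,0,0],-1],[[0,0,0.005],[0,0,0],-1],[[0,0,0.006],[0,0,0],-1],[[0,0,0.006],[0,0,0],-1],[[0,0,0.006],[0,0,0],-1],[[0,0,0.006],[0,0,0],-1],[[0,0,0.006],[0,0,0],-1],[[0,0,0.006],[0,0,0],-1]]'
python3 - <<'E'
from h import *
c=camera_params("wrist");p,d=capture("wrist");cv2.imwrite("pics/w2.png",p)
S=np.array([pt(c,d,u,v) for u in range(180,400,6) for v in range(0,250,6) if d[v,u]>0]); 
S=S[(S[:,2]>36)&(S[:,2]<70)]; r=S[:,:2]-[539.3,7.7]; a=np.radians(-9.3); x=r@[np.cos(a),np.sin(a)]
m=(abs(x)>25)&(abs(r@[-np.sin(a),np.cos(a)])<48);print(m.sum(),np.polyfit(x[m],S[m,2],1),x[m].min(),x[m].max())
E
```

```text
t: 5.15
eef_pos: [480.3, 18.1, 114.3]
eef_rot: [0.981, 0.195, 0.0, 0.001]
force: [-7.6, -0.3, 24.5]
finger_gap: 0.1
grip_force: 12.0
487 [1.29561504e-04 4.16397167e+01] -68.10841122513689 54.732872082384795
```

```bash
python3 -m creep '[[[0,0,-0.08],[0,0,0],-1],[[0,0,-0.141],[0,0,0],-1],[[0.02,-0.08,-0.141],[0,0,-0.1],-1],[[0.04,-0.16,-0.141],[0,0,-0.2],-1],[[0.06,-0.24,-0.141],[0,0,-0.259],-1],[[0.06,-0.257,-0.141],[0,0,-0.259],-1],[[0.06,-0.257,-0.141],[0,0,-0.259],-1],[[0.06,-0.257,-0.141],[0,0,-0.259],-1],[[0.06,-0.257,-0.141],[0,0,-0.259],-1],[[0.06,-0.257,-0.141],[0,0,-0.259],-1]]'
python3 - <<'E'
from h import *
import pickle
c=camera_params("wrist");p,d=capture("wrist");pickle.dump((c,d),open("w3.pkl","wb"))
k=cv2.resize(p[60:285,130:430],None,fx=2.6,fy=2.6,interpolation=cv2.INTER_CUBIC);cv2.imwrite("pics/w3.png",k);print(k.shape)
E
```

```text
t: 6.45
eef_pos: [447.8, 212.3, 217.6]
eef_rot: [0.922, 0.388, -0.0, 0.0]
force: [0.7, 0.5, -0.3]
finger_gap: 0.1
grip_force: 0.0
(585, 780, 3)
```

View pics/w3.png

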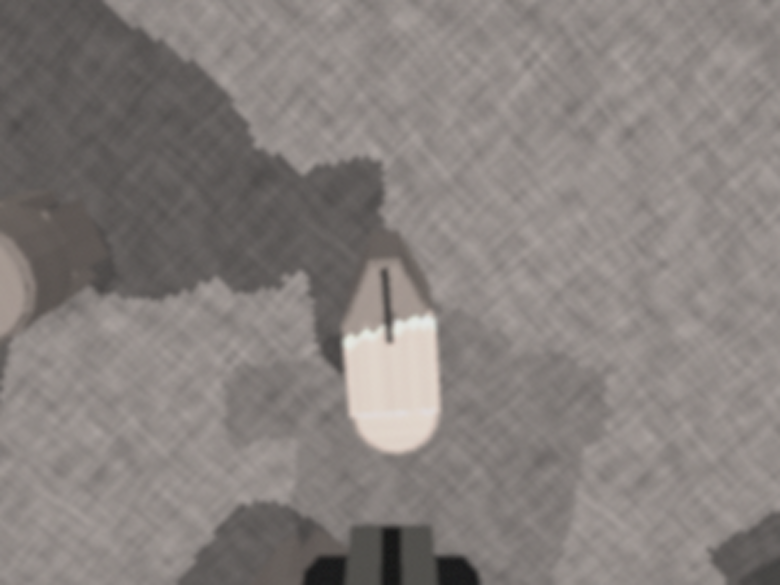

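The knob's top face has its point at crop (384,258), its tail at (396,453), and its sides at (347,380) and (439,380).

```bash
python3 - <<'E'
from h import *
import pickle
c,d=pickle.load(open("w3.pkl","rb"))
g=lambda x,y,z=48: pt(c,d,130+(x-.8)/2.6,60+(y-.8)/2.6,z)
an=lambda a,b: np.degrees(np.arctan2(*(b-a)[1::-1]))
P,T=g(384,258),g(396,453);print(np.linalg.norm(P-T),"axis",an(T,P),"line",an(g(390,343),g(385,268)),"L",an(g(350,415),g(344,338)),"R",an(g(440,412),g(436,320)))
l,r=g(347,380),g(439,380);print("width",np.linalg.norm(l-r),"mid",(l+r)/2,"z",pt(c,d,280,205))
u=(P-T)/np.linalg.norm(P-T);print("bore",T+18*u,P-36*u,"mean",(T+P)/2-9*u)
E
```

```text
53.66250967457024 axis 49.02074492046264 line 49.31730821940528 L 49.07067082203187 R 48.93428591274662
width 24.416087858161838 mid [450.5522406  213.28070168  48.        ] z [450.36702797 213.926642    47.13095954]
bore [448.33690086 211.33321255  48.        ] [448.11557952 211.07842522  48.        ] mean [448.22624019 211.20581889  48.        ]
```

```bash
python3 -m creep '[[[0.007,0.001,0.03],[0,0,-0.038],0.4],[[0.007,0.001,0.06],[0,0,-0.038],0.4],[[0.007,0.001,0.09],[0,0,-0.038],0.4],[[0.007,0.001,0.09],[0,0,-0.038],0.4],[[0.007,0.001,0.09],[0,0,-0.038],0.4],[[0.007,0.001,0.09],[0,0,-0.038],0.4],[[0.007,0.001,0.09],[0,0,-0.038],0.4],[[0.007,0.001,0.11],[0,0,-0.038],0.4],[[0.007,0.001,0.12],[0,0,-0.038],0.4],[[0.007,0.001,0.12],[0,0,-0.038],0.4]]' 60
```

```text
t: 7.75
eef_pos: [450.9, 216.2, 126.5]
eef_rot: [0.909, 0.416, -0.001, -0.0]
force: [0.4, -0.3, -0.5]
finger_gap: 60.0
grip_force: 0.0
```

```bash
python3 -m creep '[[[0,0.001,0.03],[0,0,0],0.4],[[0,0.001,0.05],[0,0,0],0.4],[[0,0.001,0.056],[0,0,0],0.4],[[0,0.001,0.056],[0,0,0],0.4],[[0,0.001,0.056],[0,0,0],-1],[[0,0.001,0.056],[0,0,0],-1],[[0,0.001,0.056],[0,0,0],-1],[[0,0.001,0.056],[0,0,0],-1],[[0,0.001,0.056],[0,0,0],-1],[[0,0.001,0.056],[0,0,0],-1]]' 60
```

```text
t: 9.0
eef_pos: [452.7, 216.4, 86.3]
eef_rot: [0.909, 0.416, 0.001, 0.0]
force: [-0.7, 0.1, 5.1]
finger_gap: 23.6
grip_force: 59.3
```

```bash
python3 -m creep '[[[0,0,-0.06],[0,0,0],-1],[[0,0,-0.12],[0,0,0],-1],[[-0.03,0.06,-0.12],[0,0,0.11],-1],[[-0.06,0.12,-0.12],[0,0,0.22],-1],[[-0.09,0.18,-0.12],[0,0,0.33],-1],[[-0.12,0.24,-0.12],[0,0,0.44],-1],[[-0.134,0.278,-0.12],[0,0,0.55],-1],[[-0.134,0.278,-0.12],[0,0,0.66],-1],[[-0.134,0.278,-0.12],[0,0,0.77],-1],[[-0.134,0.278,-0.12],[0,0,0.88],-1]]' 60
python3 - <<'E'
from h import *
s=read_state();x=R.from_quat(s["eef_rot"]).apply([1,0,0]);print(np.degrees(np.arctan2(x[1],x[0])),s["joints"].round(2))
E
```

```text
t: 10.25
eef_pos: [543.6, 3.6, 174.9]
eef_rot: [0.965, -0.262, -0.001, 0.0]
force: [-0.4, -0.2, -1.1]
finger_gap: 23.5
grip_force: 59.0
-30.357225022542476 [ 0.14  0.36 -0.28  1.92  0.12  0.88 -2.3 ]
```

```bash
python3 -m creep '[[[0,0,0],[0,0,0.03],-1],[[0,0,0],[0,0,0.03],-1],[[0,0,0],[0,0,0.03],-1],[[0,0,0],[0,0,0.03],-1],[[0,0,0],[0,0,0.03],-1],[[0,0,0],[0,0,0.03],-1],[[0,0,0],[0,0,0.03],-1],[[0,0,0],[0,0,0.03],-1],[[0,0,0],[0,0,0.03],-1],[[0,0,0],[0,0,0.03],-1]]'
python3 - <<'E'
from h import *
import pickle
c=camera_params("wrist");s=read_state();p,d=capture("wrist");pickle.dump((c,d,s),open("w4.pkl","wb"))
x=R.from_quat(s["eef_rot"]).apply([1,0,0]);print(np.degrees(np.arctan2(x[1],x[0])),s["eef_rot"])
k=cv2.resize(p[100:350,140:440],None,fx=2.4,fy=2.4,interpolation=cv2.INTER_CUBIC);cv2.imwrite("pics/w4.png",k)
E
```

```text
t: 11.5
eef_pos: [544.3, 3.8, 175.6]
eef_rot: [0.96, -0.282, 0.0, 0.0]
force: [-0.8, -0.3, -1.5]
finger_gap: 23.5
grip_force: 59.0
-32.71839559857297 [ 9.59514794e-01 -2.81658227e-01  3.70318336e-05  3.77394876e-05]
```

View pics/w4.png

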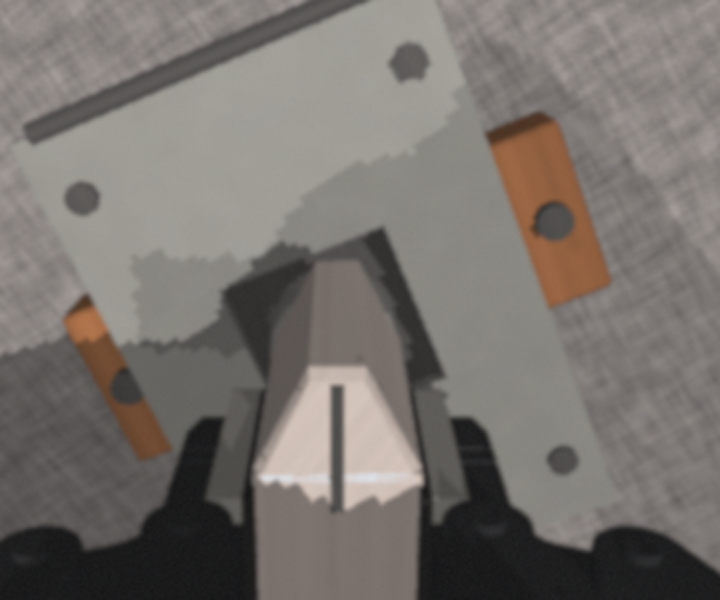

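The knob sits square in the fingers, with the point's top edge at crop (337,367) and its bottom edge at (338,262).

```bash
python3 - <<'E'
from h import *
import pickle
c,d,s=pickle.load(open("w4.pkl","rb"));z=s["eef_pos"][2]
g=lambda x,y,z: pt(c,d,140+(x-.7)/2.4,100+(y-.7)/2.4,z)
a=g(337,367,z-38.3);b=g(338,262,z-86.3)
Ri=R.from_quat(s["eef_rot"]).inv()
print("point top/bottom in tool",Ri.apply(a-s["eef_pos"]),Ri.apply(b-s["eef_pos"]),"line",Ri.apply(g(337,388,z-38.3)-s["eef_pos"]),Ri.apply(g(337,505,z-38.3)-s["eef_pos"]))
print("corners",Ri.apply(g(256,478,z-38.3)-s["eef_pos"]),Ri.apply(g(424,478,z-38.3)-s["eef_pos"]))
# opening corners/hinge check of case location
print(g(383,228,42),g(443,378,42), "case opening; spindle est from these:")
print("depth pt",Ri.apply(pt(c,d,140+337/2.4,100+430/2.4)-s["eef_pos"]))
a=np.radians(-9.3);R2=np.array([[np.cos(a),-np.sin(a)],[np.sin(a),np.cos(a)]])
print(np.array([539.3,7.7])+R2@[22,-22],np.array([539.3,7.7])+R2@[-22,-22],np.array([539.3,7.7])+R2@[22,22])
E
```

```text
point top/bottom in tool [30.23378141  0.42107628 38.30281324] [29.15444261  0.63150147 86.30272471] line [27.08125259  0.4226143  38.30252227] [ 8.51113259  0.43167117 38.30080826]
corners [ 12.95309649 -11.05119118  38.30062627] [12.95908401 12.76123156 38.30185466]
[556.49500133 -17.8420717   42.        ] [514.13834508  -9.71852601  42.        ] case opening; spindle est from these:
depth pt [20.48865829  0.52320366 38.33363776]
[557.4555417  -17.56610983] [514.03389017 -10.4555417 ] [564.56610983  25.8555417 ]
```

```bash
python3 -m creep '[[[0,-0.001,0.01],[0,0,0.004],-1],[[0,-0.001,0.02],[0,0,0.004],-1],[[0,-0.001,0.026],[0,0,0.004],-1],[[0,-0.001,0.029],[0,0,0.004],-1],[[0,-0.001,0.031],[0,0,0.004],-1],[[0,-0.001,0.033],[0,0,0.004],-1],[[0,-0.001,0.035],[0,0,0.004],-1],[[0,-0.001,0.037],[0,0,0.004],-1],[[0,-0.001,0.039],[0,0,0.004],-1],[[0,-0.001,0.039],[0,0,0.004],-1]]' 60
```

```text
t: 12.8
eef_pos: [544.6, 4.4, 146.3]
eef_rot: [0.959, -0.285, -0.0, 0.0]
force: [0.3, 0.7, -0.5]
finger_gap: 23.2
grip_force: 59.0
```

```bash
python3 -m creep '[[[0,0,0.003],[0,0,0],-1],[[0,0,0.006],[0,0,0],-1],[[0,0,0.009],[0,0,0],-1],[[0,0,0.012],[0,0,0],-1],[[0,0,0.015],[0,0,0],-1],[[0,0,0.017],[0,0,0],-1],[[0,0,0.019],[0,0,0],-1],[[0,0,0.021],[0,0,0],-1],[[0,0,0.022],[0,0,0],-1],[[0,0,0.022],[0,0,0],-1]]' 60
```

```text
t: 14.05
eef_pos: [544.7, 4.4, 131.2]
eef_rot: [0.959, -0.285, 0.0, 0.0]
force: [-4.3, -0.3, 12.1]
finger_gap: 23.4
grip_force: 60.8
```

```bash
python3 -m creep '[[[0,0,0.001],[0,0,0],-1],[[0,0,0.001],[0,0,0],-1],[[0,0,0.001],[0,0,0],-1],[[0,0,0.001],[0,0,0],-1],[[0,0,0.001],[0,0,0],-1],[[0,0,0.001],[0,0,0],-1],[[0,0,0.001],[0,0,0],-1],[[0,0,0.001],[0,0,0],-1],[[0,0,0.001],[0,0,0],-1],[[0,0,0.001],[0,0,0],-1]]' 60
python3 - <<'E'
from h import *
s=read_state();c=camera_params("wrist");p,d=capture("wrist");cv2.imwrite("pics/w5.png",p[100:400,100:480])
Ri=R.from_quat(s["eef_rot"]).inv()
print("knob top depth",pt(c,d,280,279),Ri.apply(pt(c,d,280,279)-s["eef_pos"]))
E
```

```text
t: 15.3
eef_pos: [544.8, 4.4, 131.2]
eef_rot: [0.959, -0.285, 0.0, 0.0]
force: [-6.5, -0.5, 16.9]
finger_gap: 23.4
grip_force: 61.5
knob top depth [561.93726155  -7.22560336  93.19328074] [20.73418567  0.3742765  38.01019857]
```

View pics/w5.png

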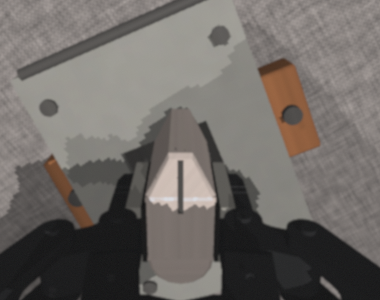

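The knob is upright on the spindle with its point at (178,110). Its top is 93 mm up, so its foot is at 45 mm. It is pressed hard against the stop and did not slip in the fingers, so I'm handing in.

```bash
python3 -c "
from plant import *
print(finish_job())"
```

```text
the job is handed in; nothing more can be done
None
```

The job is handed in, with no verdict returned: I pressed the cover level, then fitted the smallest pointed knob flat to flat and left it held fully home (foot about 45 mm up, about 17 N down, 60 N grip) at about 15 s.

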